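Finish packing an ink sample carton

ROBOT

A 7-joint arm with a two-finger parallel gripper is mounted at the origin on the work surface. World frame = base frame: x ahead of the robot, y to its left, z up, the work surface at z = 0. Lengths are in mm, angles in rad, forces in N, time in s.
With the tool pointing down it reaches from about 400 to 875 mm from the base axis. Payload 4.4 kg.
Tool frame: the origin (TCP) lies at the very end of the fingers, on their centre line; the grasp point (between the pads) lies 19 mm behind it; z points along the fingers, y is the line along which they close (so a half turn about z gives the same grasp; the last joint's range is limited). The gripper opens to 85 mm and grips with 20 to 120 N. Pads are 22 mm wide; open, the fingers measure 114 mm over their backs; the gripper's body (76 mm by 85 mm) begins 54 mm behind the grasp point. The pads swing forward as they close: fully open they stand 13 mm farther back than shut.
Start: joints at [-1.192, 0.628, 0.038, 1.517, -0.027, 0.996, -0.02], TCP at [279.659, 586.779, 207.513] pointing down, gripper open.
Joint ranges: [-3.06, 3.06], [-0.37, 2.12], [-1.25, 1.32], [0.18, 2.47], [-1.1, 4.24], [0.23, 1.98], [-2.94, 2.94]. Speed limits (rad/s): [2.57, 2.57, 3.14, 3.14, 3.14, 3.14, 3.14].

INTERFACE

Orientations are given as [roll, pitch, yaw] about the fixed x, y, z axes, in that order (R = Rz(yaw) Ry(pitch) Rx(roll)).
In Python, from cell import read_state, get_image, camera_info, finish_job gives the robot as it stands.
- The arm moves only by the tool play_rows, never from a script. Its argument "deltas" is one flat list of numbers, 7 for each row, row after row: the shift along the tool's x, y, z in mm, then the turn, a rotation vector about the tool's x, y, z in rad, then the opening, from 0 (shut) to 1 (fully open). In form: [dx, dy, dz, ax, ay, az, grip, dx, dy, dz, ax, ay, az, grip, ...]. A call has 1 to 10 rows; each row is the pose to reach, as a shift and turn from the pose commanded when the call began, along the tool's axes at that moment; what a row does not reach only later rows make up. A row lasts 1/8 s, in which the tool goes at most 62.5 mm and 10.7 degrees, less where a joint would pass 70% of its speed; a pose out of reach is approached as far as the arm can. A call with a gripper value outside its range is refused whole. The fingers move at their own pace and stop on an object; the grip force is fixed at half the most. Time passes only in rows, so rows that repeat a pose let the fingers close. It gives the time, the measured TCP pose, the force, the opening and the grip force at its end, in the units of the state.
- read_state(): the state, without advancing time (a new reading comes with each control period).
- get_image(name): name is "scene" or "top" or "wrist"; returns the picture (480x640x3 uint8, red, green, blue); there is no depth.
- camera_info(name): a dict with "fx", "fy", "cx", "cy" (pixels), "T" (4x4, takes a point from camera to world coordinates). Camera axes: x right, y down, z forward; pixel columns grow to the right and rows downward; lengths in mm; the calibration is good to about 2 mm. A picture is of the moment at which its call begins: read the wrist's pose just before it. camera_info takes no time and is no camera call; for the wrist camera it gives the pose at the moment of the call.
- finish_job(): hands the job in; it is judged then, once.
The state is a dict: "clock": time; "qpos": joint angles; "qd": joint speeds; "tau": joint torques, N m; "eef_pos": TCP position; "tool_rot": TCP orientation; "force": force on the tool from outside, world axes, zero at the start; "torque": the same for the moment, N m; "width": finger opening in mm; "gripper_force": force on a finger pad.
Only numpy, scipy, OpenCV 4.12 (cv2) and the standard library are available. Lean on these libraries where they do the work, as an engineer would, in place of code of your own. Each camera call takes 0.05 s, during which the arm holds its last target. There are 200 camera calls.

TASK

Finish packing the shallow open brown carton: stand the short round screw-lid jar (not the taller one) and the oblong metal can, side by side, in its empty part next to the two low tins. Both must end upright with their bottoms flat on the carton's floor, set down gently and not dropped in.

Things in the scene. Friction and masses are not known exactly. Their poses are not given: they have to be found in the camera images.
- short_jar: Short white round jar with a grey screw lid as wide as the jar: diameter 64 mm, height 72 mm, 0.17 to 0.34 kg. Origin at the centre of its underside, z up. It starts upright on the table. A bystander jar of the same make and diameter is 118 mm tall: that one is not wanted.
- oblong_can: Oblong (flat rectangular) bare-metal can with a paper band: 90 mm along its x, 50 mm along its y, body 108 mm high; a small black cap (24 mm across) on top, 26 mm from the centre towards +x, reaches 116 mm. 0.28 to 0.56 kg. Origin at the centre of its underside, z up. It starts upright on the table. Grip it across its 50 mm side; held near its top the fingertips stay above the jar's lid.
- carton: Shallow open brown carton, fixed to the table: 122 mm (its x) by 210 mm (its y) outside, rim 40 mm high, walls and floor 6 mm thick. Origin at the centre of its underside, z up. Its -y end is filled by two fixed low tins (32 mm high) behind a fixed card strip (36 mm high, face at y = -46 mm). Empty: y from -46 to +99 mm, x from -55 to +55 mm.
- gap (a point): Centre of the carton's empty part, on its inner floor, 6 mm above the table; axes as the carton's. The empty part is 110 mm (x) by 145 mm (y). The can's 90 mm side fits along x, the jar beside it along y, either one next to the tins. Bystanders up to 135 mm tall stand near the jar and the can, at least 120 mm between centres.

How it is judged:
By the outcome, as a careful person would: the job done as asked, in the order asked, and still so for the second after the job is handed in, with the robot touching nothing.
It also fails if it takes over 62 s, if anything falls off the work surface, if the arm or the gripper's body presses on something with over 40 N, if the wrist force passes 120 N, or if a joint passes its speed limit or range.

## Working session

There is one attempt and no reset: what is moved stays moved. The work goes in short steps, Python scripts to look and compute and a tool call to move; the robot and the scene stay as the last step left them, time stands still between calls to the robot, and variables do not carry over. Pictures are saved under pics/ and viewed, at most 10 in all, crops included, and the job is handed in when it is done.

Besides the shell and the picture viewer there is one more tool, called after "Emit:" as name(argument=value, ...) on one line, values as JSON. play_rows: Moves the arm, as the interface text tells. Its arguments: {"type":"object","properties":{"deltas":{"type":"array"}},"required":["deltas"]}

```bash
mkdir -p pics; python3 - <<'E'
from cell import *
import cv2,numpy as np
s=read_state();print(s['clock'],s['eef_pos'],s['tool_rot'],s['width'])
for n in('top','scene'):
    cv2.imwrite(f'pics/{n}0.png',get_image(n)[:,:,::-1]);c=camera_info(n);print(n,c['fx'],c['cx'],c['cy'],np.round(c['T'],3).tolist())
E
```

```text
0.0 [279.35630751 586.16402085 206.59390198] [-3.13968910e+00  3.32440440e-06  2.69677713e+00] 85.42340054577527
top 478.93902598600744 318.8148896914939 237.3098295828971 [[-0.021, -0.995, 0.098, 466.61], [-1.0, 0.022, 0.011, 17.554], [-0.013, -0.098, -0.995, 898.351], [0.0, 0.0, 0.0, 1.0]]
scene 469.832244382324 315.06369118604783 241.91821124719644 [[-0.764, 0.492, -0.417, 805.982], [0.645, 0.598, -0.476, 316.275], [0.015, -0.632, -0.775, 560.168], [0.0, 0.0, 0.0, 1.0]]
```

View pics/top0.png

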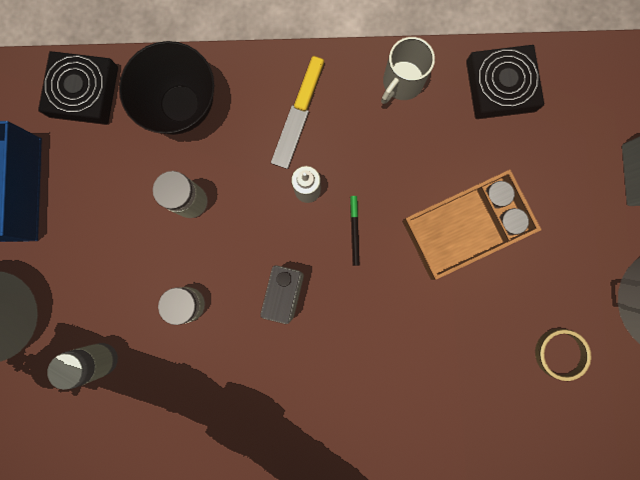

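View pics/scene0.png

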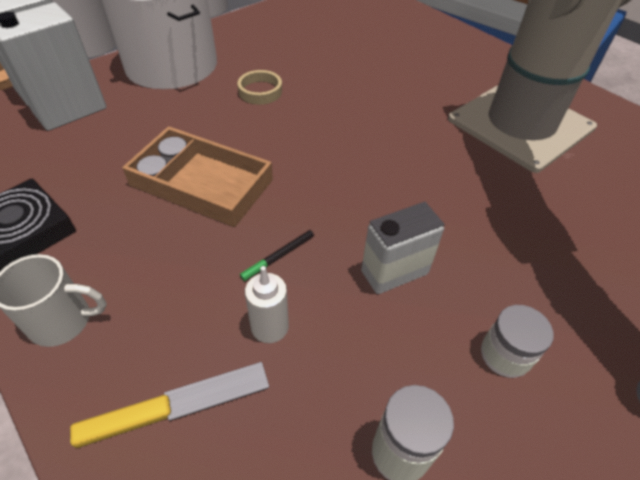

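Top view: the short jar's lid is at about (179,306), the tall jar at (172,190), the can's top at about (284,290) with its cap at (284,279), and the carton at about (473,225) with its tins at the right end. The scene view agrees: the short jar is at (517,335). I'll enlarge the top view for exact corners.

```bash
python3 - <<'E'
import cv2,numpy as np
im=cv2.imread('pics/top0.png')
a=cv2.resize(im[255:335,150:310],None,fx=5,fy=5,interpolation=cv2.INTER_CUBIC)[:300*2]
b=cv2.resize(im[160:290,395:555],None,fx=5,fy=5,interpolation=cv2.INTER_CUBIC)
for x in range(0,160,10):
    for y in range(0,130,10):
        for o in(a,b):
            if y*5<o.shape[0]: cv2.circle(o,(x*5,y*5),1,(0,255,0) if (x%50 or y%50) else (0,0,255),-1)
cv2.imwrite('pics/a.png',a);cv2.imwrite('pics/b.png',b[:600])
E
```

```text
(no output)
```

View pics/a.png

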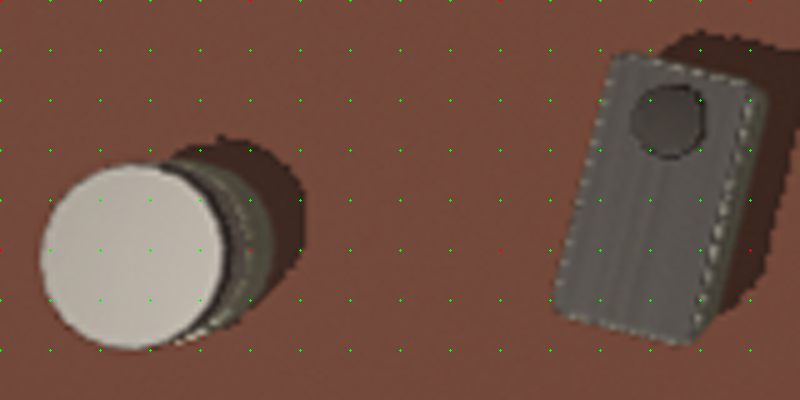

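View pics/b.png

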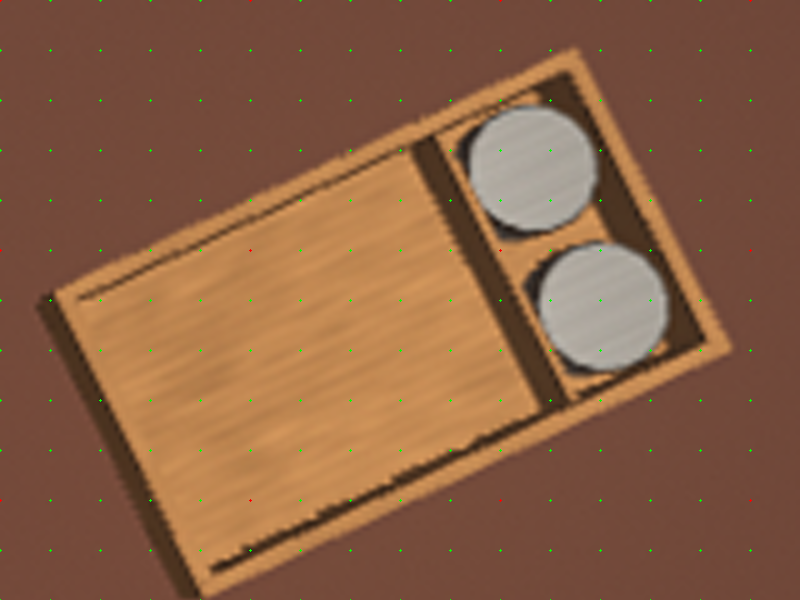

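In the crops, the jar lid is a circle at (132,256). The can's top rim corners are about (613,52), (755,84), (692,343) and (555,312), with the cap at (668,122). The carton's rim corners are (577,48), (732,348), (200,600) and (53,290).

```bash
cat > h.py <<'E'
from cell import *
import cv2,numpy as np
from scipy.spatial.transform import Rotation as R
def back(n,px,z,c=None):
    c=c or camera_info(n);px=np.atleast_2d(px).astype(float)
    d=np.c_[(px[:,0]-c['cx'])/c['fx'],(px[:,1]-c['cy'])/c['fy'],np.ones(len(px))]@c['T'][:3,:3].T
    o=c['T'][:3,3];return (o+d*((z-o[2])/d[:,2])[:,None])[:,:2]
def rel(target,yaw=None):
    "tool-frame shift and yaw turn to a world target, tool down"
    s=read_state();M=R.from_euler('xyz',s['tool_rot'])
    print('pos',np.round(s['eef_pos'],1),'rot',np.round(s['tool_rot'],4))
    out=M.inv().apply(np.array(target)-s['eef_pos'])
    rv=None
    if yaw is not None: rv=(M.inv()*R.from_euler('xyz',[np.pi,0,yaw])).as_rotvec()
    print('shift',np.round(out,1),'turn',None if rv is None else np.round(rv,4))
E
python3 - <<'E'
from h import *
A=lambda p:np.array(p)/5+[150,255]; B=lambda p:np.array(p)/5+[395,160]
j=back('top',A([(132,256),(40,256),(224,256)]),72);print('jar',j,np.linalg.norm(j[1]-j[2]))
c=back('top',A([(613,52),(755,84),(692,343),(555,312)]),108);print('can',c.mean(0),[np.linalg.norm(c[i]-c[i-1]) for i in range(4)])
v=(c[0]+c[1]-c[2]-c[3]);print('can x dir',np.arctan2(v[1],v[0]), 'cap',back('top',A([(668,122)]),116)-c.mean(0))
k=back('top',B([(577,48),(732,348),(200,600),(53,290)]),40);print('carton',k.mean(0),[np.linalg.norm(k[i]-k[i-1]) for i in range(4)])
v=(k[2]+k[3]-k[0]-k[1]);y=np.arctan2(v[1],v[0]);print('carton y dir',y,'yaw',y-np.pi/2)
e=v/np.linalg.norm(v)
for yy in(26.5,):print('gap',k.mean(0)+e*yy, e)
for n in('tall',):print(back('top',[(172,190)],118))
print('pump',back('top',[(306,180)],80)); print(camera_info('wrist')['T'].round(2).tolist())
print('green/black',back('top',[(354,200),(356,264)],5))
E
```

```text
jar [[434.43606662 273.65011272]
 [435.07962832 305.36692961]
 [433.79315402 241.96528522]] 63.41469488849914
can [451.51695891  90.7558892 ] [np.float64(86.8082535416301), np.float64(48.122902202770284), np.float64(86.68019943234731), np.float64(45.96835061607733)]
can x dir -0.24430430555108398 cap [[24.34904911 -5.67995279]]
carton [ 568.81011562 -250.91574518] [np.float64(210.87985642930295), np.float64(121.04126997523367), np.float64(212.2875872604563), np.float64(122.20339732599712)]
carton y dir 1.9848774893803074 yaw 0.41408116258541083
gap [ 558.14786931 -226.65535557] [-0.40234892  0.9154864 ]
[[627.58023297 268.29796611]]
pump [[647.56393398  46.86020119]]
[[0.43, 0.86, 0.29, 203.97], [0.9, -0.41, -0.14, 621.71], [-0.0, 0.32, -0.95, 373.11], [0.0, 0.0, 0.0, 1.0]]
green/black [[623.62902158 -40.34058625]
 [502.91121333 -40.67710645]]
```

```bash
python3 -c "
from h import *
rel([434.4,273.7,150],1.985)"
```

```text
pos [279.4 586.3 206.7] rot [-3.14   -0.      2.6968]
shift [-274.4 -215.4   57. ] turn [-1.600e-03  6.000e-04  7.118e-01]
```

Emit:
play_rows(deltas=[-40, -31, 8, 0, 0, 0.1, 1, -80, -63, 16, 0, 0, 0.2, 1, -120, -95, 25, 0, 0, 0.3, 1, -160, -126, 33, 0, 0, 0.4, 1, -200, -157, 42, 0, 0, 0.5, 1, -240, -188, 50, 0, 0, 0.62, 1, -265, -208, 55, 0, 0, 0.69, 1, -274.4, -215.4, 57, -0.0016, 0, 0.712, 1, -274.4, -215.4, 57, -0.0016, 0, 0.712, 1, -274.4, -215.4, 57, -0.0016, 0, 0.712, 1])

```text
clock: 1.35
eef_pos: [433.9, 276.2, 150.6]
tool_rot: [3.14, -0.002, 1.988]
force: [0.3, -0.1, 0.1]
width: 85.2
gripper_force: 0.0
```

```bash
python3 -c "
from h import *
rel([434.4,273.7,39],1.985)
c=camera_info('wrist');print(c['fx'],c['cx'],c['cy'],c['T'].round(4).tolist())
cv2.imwrite('pics/w1.png',get_image('wrist')[:,:,::-1])"
```

```text
pos [433.9 276.2 150.6] rot [ 3.1399e+00 -1.8000e-03  1.9881e+00]
shift [ -2.7  -0.8 111.6] turn [ 0.0016 -0.0018  0.0031]
362.39122234020505 317.90801681583804 237.99248944713293 [[0.9144, 0.3833, 0.1303, 399.2498], [0.4048, -0.8668, -0.2911, 350.9209], [0.0014, 0.3189, -0.9478, 317.141], [0.0, 0.0, 0.0, 1.0]]
```

View pics/w1.png

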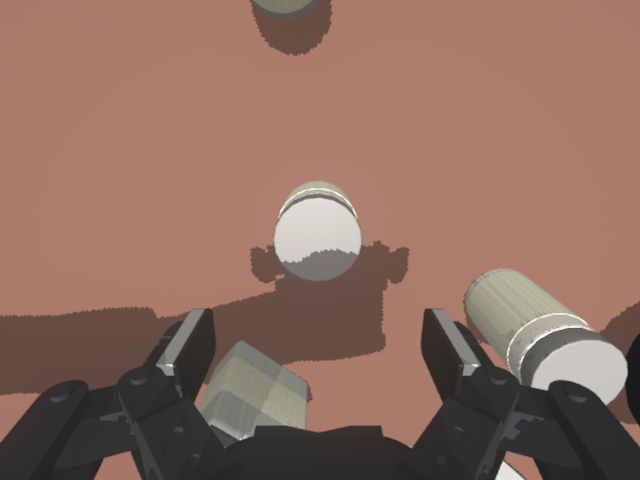

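The short jar's lid is at (318,236), which gives about (433,276). That agrees with the top view within 2 mm. Descending and gripping.

Emit:
play_rows(deltas=[-1, -0.7, 25, 0.0016, -0.0018, 0.003, 1, -1, -0.7, 50, 0.0016, -0.0018, 0.003, 1, -1, -0.7, 75, 0.0016, -0.0018, 0.003, 1, -1, -0.7, 95, 0.0016, -0.0018, 0.003, 1, -1, -0.7, 108, 0.0016, -0.0018, 0.003, 1, -1, -0.7, 111.6, 0.0016, -0.0018, 0.003, 1, -1, -0.7, 111.6, 0.0016, -0.0018, 0.003, 1, -1, -0.7, 111.6, 0.0016, -0.0018, 0.003, 0.7, -1, -0.7, 111.6, 0.0016, -0.0018, 0.003, 0.5, -1, -0.7, 111.6, 0.0016, -0.0018, 0.003, 0.3])

```text
clock: 2.65
eef_pos: [434.9, 273.5, 40.4]
tool_rot: [3.14, 0.001, 1.982]
force: [-2.4, -1.2, 11.2]
width: 59.9
gripper_force: 62.0
```

Emit:
play_rows(deltas=[0, 0, 0, 0, 0, 0, 0, 0, 0, 0, 0, 0, 0, 0, 0, 0, 0, 0, 0, 0, 0, 0, 0, -10, 0, 0, 0, 0, 0, 0, -40, 0, 0, 0, 0, 0, 0, -80, 0, 0, 0, 0, 0, 0, -120, 0, 0, 0, 0, 0, 0, -150, 0, 0, 0, 0, 0, 0, -160, 0, 0, 0, 0, 0, 0, -160, 0, 0, 0, 0])

```text
clock: 3.9
eef_pos: [434.4, 273.4, 199.0]
tool_rot: [3.141, 0.001, 1.982]
force: [-0.0, -0.1, -3.3]
width: 59.9
gripper_force: 65.1
```

```bash
python3 -c "
from h import *
rel([545.9,-198.7,190],1.985)"
```

```text
pos [434.4 273.4 199. ] rot [3.1413e+00 1.0000e-03 1.9819e+00]
shift [-477.3  -86.4    9.4] turn [ 0.0003  0.001  -0.0031]
```

Emit:
play_rows(deltas=[-25, -4, 0, 0, 0, 0, 0, -70, -12, 0, 0, 0, 0, 0, -120, -21, 0, 0, 0, 0, 0, -170, -30, 0, 0, 0, 0, 0, -220, -39, 0, 0, 0, 0, 0, -270, -48, 0, 0, 0, 0, 0, -320, -57, 0, 0, 0, 0, 0, -370, -66, 0, 0, 0, 0, 0, -410, -74, 0, 0, 0, 0, 0, -440, -80, 0, 0, 0, 0, 0])

```text
clock: 5.15
eef_pos: [535.8, -164.0, 197.4]
tool_rot: [-3.138, -0.0, 1.98]
force: [-0.0, 0.5, -2.2]
width: 60.1
gripper_force: 65.1
```

```bash
python3 -c "
from h import *
rel([545.9,-198.7,120],1.985);print(read_state()['width'])"
```

```text
pos [ 535.8 -164.   197.4] rot [-3.1384e+00 -3.0000e-04  1.9797e+00]
shift [-35.9  -4.3  77.4] turn [-0.0032 -0.0003 -0.0053]
60.09798978608094
```

Emit:
play_rows(deltas=[-20, -3, 10, 0, 0, 0, 0, -34, -4.3, 30, -0.0016, 0, -0.004, 0, -34, -4.3, 55, -0.0016, 0, -0.004, 0, -34, -4.3, 72, -0.0016, 0, -0.004, 0, -34, -4.3, 77, -0.0016, 0, -0.004, 0, -34, -4.3, 77, -0.0016, 0, -0.004, 0, -34, -4.3, 77, -0.0016, 0, -0.004, 0])

```text
clock: 6.02
eef_pos: [547.3, -194.9, 123.3]
tool_rot: [3.139, 0.002, 1.986]
force: [0.5, -0.2, -1.9]
width: 59.5
gripper_force: 65.2
```

```bash
python3 -c "
from h import *
rel([545.9,-198.7,47],1.985)
cv2.imwrite('pics/w2.png',get_image('wrist')[:,:,::-1])
c=camera_info('wrist')
K=np.array([[c['fx'],0,c['cx']],[0,c['fy'],c['cy']],[0,0,1]])
e=np.array([-.4023,.9155]);x=np.array([.9155,.4023]);C=np.array([568.8,-250.9])
for p in[(-61,105),(61,105),(61,-105),(-61,-105)]:
  w=C+x*p[0]+e*p[1]; q=K@(c['T'][:3,:3].T@(np.r_[w,40]-c['T'][:3,3])); print(p,(q[:2]/q[2]).round())"
```

```text
pos [ 547.3 -194.9  123.3] rot [3.1389e+00 2.3000e-03 1.9861e+00]
shift [-2.7 -3.  76.3] turn [0.0027 0.0023 0.0011]
(-61, 105) [226. 173.]
(61, 105) [404. 173.]
(61, -105) [386. 414.]
(-61, -105) [246. 415.]
```

View pics/w2.png

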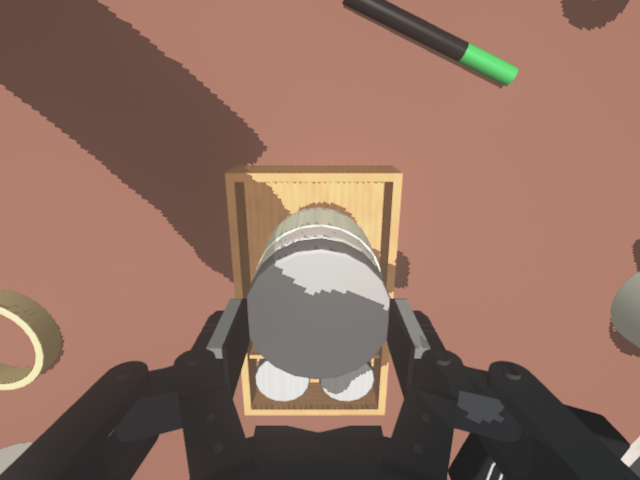

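The carton's rim corners appear at (227,173), (402,173), (386,414) and (245,414), as predicted. The jar hangs upright in the grip. Lowering.

Emit:
play_rows(deltas=[-2.7, -3, 15, 0.0027, 0.0023, 0.001, 0, -2.7, -3, 35, 0.0027, 0.0023, 0.001, 0, -2.7, -3, 52, 0.0027, 0.0023, 0.001, 0, -2.7, -3, 62, 0.0027, 0.0023, 0.001, 0, -2.7, -3, 67, 0.0027, 0.0023, 0.001, 0, -2.7, -3, 69, 0.0027, 0.0023, 0.001, 0, -2.7, -3, 70, 0.0027, 0.0023, 0.001, 0, -2.7, -3, 70, 0.0027, 0.0023, 0.001, 0])

```text
clock: 7.08
eef_pos: [545.4, -198.7, 52.9]
tool_rot: [-3.141, -0.001, 1.985]
force: [-0.1, -0.0, -2.0]
width: 59.6
gripper_force: 65.1
```

```bash
python3 -c "
from h import *
rel([545.9,-198.7,46.4],1.985)"
```

```text
pos [ 545.4 -198.7   52.9] rot [-3.1409e+00 -6.0000e-04  1.9848e+00]
shift [-0.2  0.5  6.5] turn [-0.0007 -0.0006 -0.0002]
```

Emit:
play_rows(deltas=[0, 0, 1.5, 0, 0, 0, 0, 0, 0, 3, 0, 0, 0, 0, 0, 0, 4, 0, 0, 0, 0, 0, 0, 5, 0, 0, 0, 0, 0, 0, 5.5, 0, 0, 0, 0, 0, 0, 5.5, 0, 0, 0, 0])

```text
clock: 7.82
eef_pos: [545.0, -198.6, 46.9]
tool_rot: [-3.14, -0.001, 1.985]
force: [0.4, 0.4, -1.6]
width: 59.7
gripper_force: 65.1
```

Emit:
play_rows(deltas=[0, 0, 0.7, 0, 0, 0, 0, 0, 0, 1.3, 0, 0, 0, 0, 0, 0, 1.3, 0, 0, 0, 0])

```text
clock: 8.2
eef_pos: [545.1, -198.6, 46.6]
tool_rot: [-3.141, -0.001, 1.985]
force: [-3.1, 1.9, 6.5]
width: 59.7
gripper_force: 66.7
```

Light contact at about 8 N. Releasing.

Emit:
play_rows(deltas=[0, 0, 0, 0, 0, 0, 0.75, 0, 0, 0, 0, 0, 0, 0.85, 0, 0, 0, 0, 0, 0, 1, 0, 0, 0, 0, 0, 0, 1, 0, 0, 0, 0, 0, 0, 1, 0, 0, -15, 0, 0, 0, 1, 0, 0, -50, 0, 0, 0, 1, 0, 0, -100, 0, 0, 0, 1, 0, 0, -150, 0, 0, 0, 1, 0, 0, -180, 0, 0, 0, 1])

```text
clock: 9.45
eef_pos: [546.3, -199.3, 229.6]
tool_rot: [3.139, 0.002, 1.984]
force: [1.0, -0.3, -0.7]
width: 85.6
gripper_force: 0.0
```

```bash
python3 -c "
from h import *
rel([451.5,90.8,200],-0.244)
cv2.imwrite('pics/w3.png',get_image('top')[150:350,240:560,::-1].repeat(2,0).repeat(2,1))"
```

```text
pos [ 546.3 -199.3  229.6] rot [3.1394e+00 2.0000e-03 1.9845e+00]
shift [303.8  29.7  29.1] turn [ 3.4000e-03 -1.4000e-03  2.2285e+00]
```

View pics/w3.png

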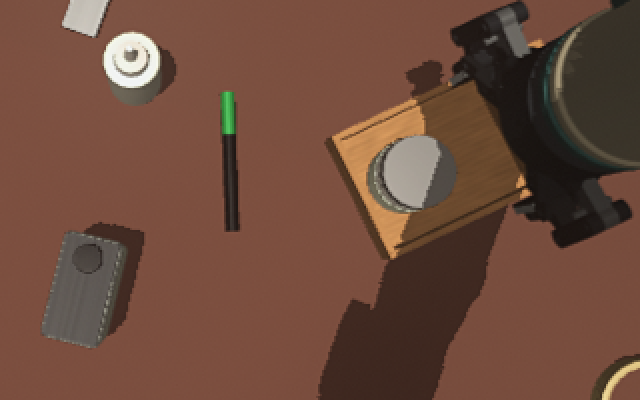

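The jar stands upright in the far end of the carton, its lid at crop (419,172). Next, the can.

Emit:
play_rows(deltas=[25, 2, 0, 0, 0, 0.16, 1, 60, 6, 0, 0, 0, 0.33, 1, 95, 9, 0, 0, 0, 0.5, 1, 130, 13, 0, 0, 0, 0.67, 1, 165, 16, 0, 0, 0, 0.84, 1, 200, 20, 0, 0, 0, 1.01, 1, 235, 23, 0, 0, 0, 1.18, 1, 270, 27, 5, 0, 0, 1.35, 1, 295, 29, 10, 0, 0, 1.52, 1, 303, 29.7, 20, 0, 0, 1.69, 1])

```text
clock: 10.75
eef_pos: [450.2, 92.8, 206.6]
tool_rot: [-3.139, -0.0, 0.292]
force: [0.5, 0.2, -0.4]
width: 85.4
gripper_force: 0.0
```

```bash
python3 -c "
from h import *
rel([451.5,90.8,200],-0.244)
print('jar',back('top',[(449.5,236)],78),read_state()['qpos'])"
```

```text
pos [450.2  92.8 206.6] rot [-3.139  -0.      0.2923]
shift [0.6 2.3 6.6] turn [-0.0026  0.0007  0.5363]
jar [[ 544.49184764 -197.49202264]] [-0.78508708  0.44721428  0.74035164  2.04066927 -0.41970768  0.80653785
 -1.07482268]
```

Emit:
play_rows(deltas=[0.6, 2.3, 6, 0, 0, 0.18, 1, 0.6, 2.3, 6, 0, 0, 0.36, 1, 0.6, 2.3, 6, -0.002, 0, 0.536, 1, 0.6, 2.3, 6, -0.002, 0, 0.536, 1, 0.6, 2.3, 6, -0.002, 0, 0.536, 1])

```text
clock: 11.38
eef_pos: [451.8, 88.8, 200.3]
tool_rot: [3.14, 0.001, -0.238]
force: [0.1, -0.6, -0.5]
width: 85.2
gripper_force: 0.0
```

```bash
python3 -c "
from h import *
rel([451.5,90.8,77],-0.244)
cv2.imwrite('pics/w4.png',get_image('wrist')[:,:,::-1])"
```

```text
pos [451.8  88.8 200.3] rot [ 3.1405e+00  1.0000e-03 -2.3810e-01]
shift [ -0.7  -2.  123.3] turn [0.0011 0.001  0.0059]
```

View pics/w4.png

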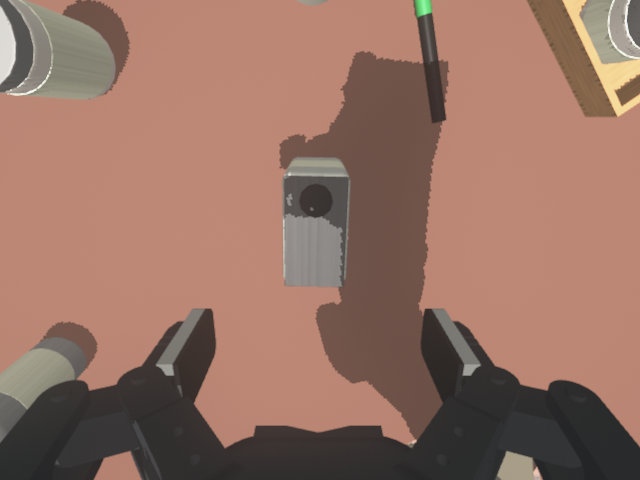

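The can lies in line between the fingers. Its top corners are at (285,177), (349,178), (345,287) and (284,286), and the cap is at (316,200).

```bash
python3 -c "
from h import *
k=back('wrist',[(285,177),(349,178),(345,287),(284,286)],108);m=k.mean(0);v=k[0]+k[1]-k[2]-k[3]
print(m,np.arctan2(v[1],v[0]),np.linalg.norm(v)/2)
rel([*((m+[451.5,90.8])/2),77],-0.244)"
```

```text
[448.63982803  90.50953989] -0.262951246513024 85.98647438822108
pos [451.9  88.8 200.3] rot [ 3.1405e+00  1.0000e-03 -2.3880e-01]
shift [ -2.1  -1.6 123.3] turn [0.0011 0.001  0.0052]
```

Emit:
play_rows(deltas=[-2.1, -1.6, 25, 0.001, 0.001, 0.012, 1, -2.1, -1.6, 55, 0.001, 0.001, 0.012, 1, -2.1, -1.6, 85, 0.001, 0.001, 0.012, 1, -2.1, -1.6, 108, 0.001, 0.001, 0.012, 1, -2.1, -1.6, 119, 0.001, 0.001, 0.012, 1, -2.1, -1.6, 122.8, 0.001, 0.001, 0.012, 1, -2.1, -1.6, 122.8, 0.001, 0.001, 0.012, 1, -2.1, -1.6, 122.8, 0.001, 0.001, 0.012, 0.75, -2.1, -1.6, 122.8, 0.001, 0.001, 0.012, 0.6, -2.1, -1.6, 122.8, 0.001, 0.001, 0.012, 0.45])

```text
clock: 12.68
eef_pos: [450.4, 90.9, 78.1]
tool_rot: [-3.141, -0.001, -0.253]
force: [-2.0, 0.4, 9.4]
width: 47.4
gripper_force: 60.0
```

Emit:
play_rows(deltas=[0, 0, 0, 0, 0, 0, 0.2, 0, 0, 0, 0, 0, 0, 0, 0, 0, 0, 0, 0, 0, 0, 0, 0, 0, 0, 0, 0, 0])

```text
clock: 13.18
eef_pos: [450.4, 90.9, 78.1]
tool_rot: [-3.141, -0.001, -0.253]
force: [-1.3, 0.7, 8.8]
width: 47.2
gripper_force: 60.1
```

Emit:
play_rows(deltas=[0, 0, -10, 0, 0, 0, 0, 0, 0, -35, 0, 0, 0, 0, 0, 0, -70, 0, 0, 0, 0, 0, 0, -105, 0, 0, 0, 0, 0, 0, -135, 0, 0, 0, 0, 0, 0, -152, 0, 0, 0, 0, 0, 0, -155, 0, 0, 0, 0, 0, 0, -155, 0, 0, 0, 0])

```text
clock: 14.18
eef_pos: [449.4, 90.7, 231.8]
tool_rot: [3.14, 0.001, -0.253]
force: [0.8, 0.1, -4.6]
width: 47.1
gripper_force: 62.9
```

```bash
python3 -c "
from h import *
rel([573.2,-261,235],0.414);print(read_state()['qpos'])"
```

```text
pos [449.4  90.7 231.8] rot [ 3.1405e+00  1.1000e-03 -2.5300e-01]
shift [207.9 309.6  -3.1] turn [ 0.0007  0.0015 -0.667 ]
[-0.91829286  0.46647195  0.95019453  2.01169058 -0.48241533  0.90609958
 -1.53324387]
```

Emit:
play_rows(deltas=[10, 15, 0, 0, 0, -0.05, 0, 32, 48, 0, 0, 0, -0.12, 0, 58, 86, 0, 0, 0, -0.2, 0, 84, 125, 0, 0, 0, -0.28, 0, 110, 164, 0, 0, 0, -0.36, 0, 136, 203, 0, 0, 0, -0.44, 0, 162, 241, 0, 0, 0, -0.52, 0, 185, 275, 0, 0, 0, -0.6, 0, 201, 299, 0, 0, 0, -0.65, 0, 207, 308, 0, 0, 0, -0.667, 0])

```text
clock: 15.42
eef_pos: [572.2, -261.5, 230.8]
tool_rot: [-3.141, 0.003, 0.411]
force: [0.3, 0.4, -3.9]
width: 46.9
gripper_force: 63.0
```

Emit:
play_rows(deltas=[0, 0, 0, 0, 0, 0, 0, 0, 0, 0, 0, 0, 0, 0])

```text
clock: 15.68
eef_pos: [573.1, -257.4, 231.8]
tool_rot: [-3.14, 0.001, 0.415]
force: [0.7, -0.0, -4.3]
width: 47.0
gripper_force: 63.0
```

```bash
python3 -c "
from h import *
rel([573.2,-261,135],0.414)
im=get_image('wrist');cv2.imwrite('pics/w5.png',im[:,:,::-1])"
```

```text
pos [ 573.1 -257.4  231.8] rot [-3.1399e+00  9.0000e-04  4.1490e-01]
shift [-1.2  3.5 96.8] turn [-0.0017  0.0009  0.0009]
```

View pics/w5.png

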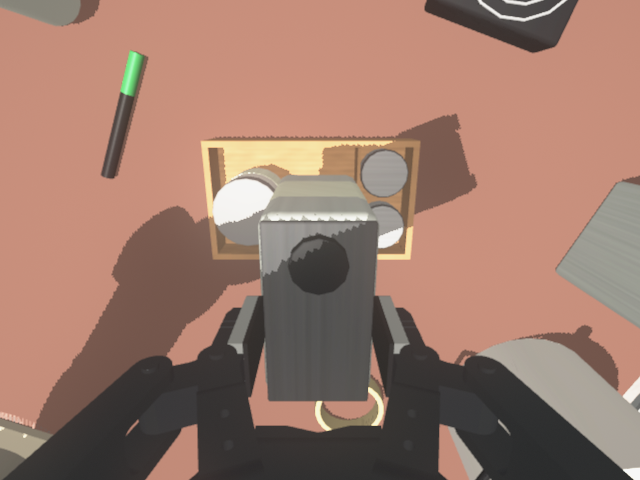

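The can is square to the carton. The jar stands upright at (245,210), clear of the can's slot. Lowering.

Emit:
play_rows(deltas=[-1.2, 3.5, 20, -0.0017, 0.0009, 0.001, 0, -1.2, 3.5, 45, -0.0017, 0.0009, 0.001, 0, -1.2, 3.5, 72, -0.0017, 0.0009, 0.001, 0, -1.2, 3.5, 90, -0.0017, 0.0009, 0.001, 0, -1.2, 3.5, 97, -0.0017, 0.0009, 0.001, 0, -1.2, 3.5, 97, -0.0017, 0.0009, 0.001, 0, -1.2, 3.5, 97, -0.0017, 0.0009, 0.001, 0])

```text
clock: 16.6
eef_pos: [574.2, -263.7, 136.5]
tool_rot: [3.138, -0.002, 0.413]
force: [0.4, -0.5, -3.5]
width: 47.0
gripper_force: 63.0
```

```bash
python3 -c "
from h import *
rel([573.2,-261,84.1],0.414)"
```

```text
pos [ 574.2 -263.7  136.5] rot [ 3.1378e+00 -1.5000e-03  4.1280e-01]
shift [ 0.  -3.  52.3] turn [ 0.0038 -0.0015 -0.0012]
```

Emit:
play_rows(deltas=[0, -2, 12, 0.002, -0.001, 0, 0, 0, -2, 25, 0.002, -0.001, 0, 0, 0, -2, 36, 0.002, -0.001, 0, 0, 0, -2, 42, 0.002, -0.001, 0, 0, 0, -2, 44, 0.002, -0.001, 0, 0, 0, -2, 44, 0.002, -0.001, 0, 0, 0, -2, 44, 0.002, -0.001, 0, 0])

```text
clock: 17.48
eef_pos: [573.1, -261.7, 91.8]
tool_rot: [3.141, 0.0, 0.413]
force: [-0.3, 0.1, -4.3]
width: 47.2
gripper_force: 63.0
```

```bash
python3 -c "
from h import *
rel([573.2,-261,84.1],0.414)"
```

```text
pos [ 573.1 -261.7   91.8] rot [3.1407e+00 2.0000e-04 4.1270e-01]
shift [ 0.3 -0.6  7.7] turn [ 0.0009  0.0002 -0.0013]
```

Emit:
play_rows(deltas=[0, 0, 1.5, 0, 0, 0, 0, 0, 0, 3, 0, 0, 0, 0, 0, 0, 4.5, 0, 0, 0, 0, 0, 0, 5.5, 0, 0, 0, 0, 0, 0, 6.2, 0, 0, 0, 0, 0, 0, 6.2, 0, 0, 0, 0])

```text
clock: 18.23
eef_pos: [572.8, -261.4, 85.1]
tool_rot: [3.141, 0.001, 0.413]
force: [-0.2, -0.3, -3.1]
width: 47.5
gripper_force: 63.0
```

Emit:
play_rows(deltas=[0, 0, 0.6, 0, 0, 0, 0, 0, 0, 1.2, 0, 0, 0, 0, 0, 0, 1.2, 0, 0, 0, 0])

```text
clock: 18.6
eef_pos: [572.7, -261.6, 84.4]
tool_rot: [3.141, 0.001, 0.413]
force: [-1.7, 0.1, 0.8]
width: 47.1
gripper_force: 63.5
```

Emit:
play_rows(deltas=[0, 0, 0.5, 0, 0, 0, 0, 0, 0, 0.5, 0, 0, 0, 0])

```text
clock: 18.85
eef_pos: [572.8, -261.6, 84.3]
tool_rot: [3.141, 0.0, 0.413]
force: [-1.9, 1.2, 5.5]
width: 47.2
gripper_force: 64.2
```

Emit:
play_rows(deltas=[0, 0, 0, 0, 0, 0, 0.6, 0, 0, 0, 0, 0, 0, 0.7, 0, 0, 0, 0, 0, 0, 0.85, 0, 0, 0, 0, 0, 0, 0.9, 0, 0, 0, 0, 0, 0, 0.9, 0, 0, -15, 0, 0, 0, 0.9, 0, 0, -50, 0, 0, 0, 0.9, 0, 0, -95, 0, 0, 0, 0.9, 0, 0, -130, 0, 0, 0, 0.9, 0, 0, -140, 0, 0, 0, 0.9])

```text
clock: 20.1
eef_pos: [574.1, -262.5, 227.0]
tool_rot: [3.137, -0.003, 0.413]
force: [-0.3, -0.3, -0.8]
width: 76.6
gripper_force: 0.0
```

```bash
python3 -c "
from h import *
a=get_image('scene')[90:290,80:360];b=get_image('wrist')
cv2.imwrite('pics/f.png',np.hstack([cv2.resize(a,(420,300)),cv2.resize(b,(380,300))])[:,:,::-1])"
```

```text
(no output)
```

View pics/f.png

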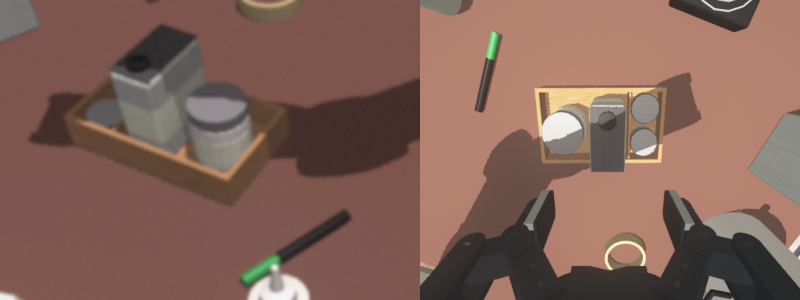

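Both views show the can (wrist view about (607,135)) and the jar (about (563,132)) upright side by side in the carton. They are clear of the walls, and the gripper is clear above.

```bash
python3 -c "
from cell import finish_job
print(finish_job())"
```

```text
the job is handed in; nothing more can be done
None
```

The short jar and the oblong can stand upright side by side in the carton's empty part, both set down gently, and the job was handed in at about 20 s of the 62 s allowed.

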